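Pin the panel holder and take a coating reading on the marked spot

TASK

Lock the panel holder's turntable: take the headed pin out of its block and push it down through the aligned holes of fork and lug until its collar sits fully home on the fork. Then take the coating gauge from its stand and hold its sprung tip inside the black ring on the sloping panel, square to the panel and pressed lightly, so that the tip is pushed in about half way and never jammed hard against the panel. Finish while still holding the gauge there for its reading, with the pin left home and the other things on the bench left alone.

Things in the scene. Friction and masses are not known exactly. Their poses are not given: they have to be found in the camera images.
- holder: Panel holder, fixed: dark steel base plate 140 x 250 x 12 mm (x, y, z), origin at the centre of its underside, on the bench. At y = +80 mm stands a steel fork of two level plates, 44 x 44 x 10 mm, tops 70 and 46 mm above the bench, joined by a post 70 mm high on their +y side (y = 102 to 116 mm). At y = -70 mm is the turntable's vertical axis.
- fork_hole (a point): Centre of the mouth of the fork's upper hole, on the upper plate's top face, 70 mm above the bench. All three holes (upper plate, lug, lower plate) are vertical, 15 mm across, in line, with free space for 24 mm below the lower plate. Axes as holder.
- turntable: Turntable with lug and sloping panel. Origin at bench height on its vertical axis (holder y = -70 mm). Axes parallel to the holder's and its 8 mm thick lug's hole (y = +150 mm) in line with the fork's at the start; a sideways push of some newtons turns it until pinned. Grey panel 110 x 100 x 6 mm: top face's centre at z = 100 mm, normal leaning 0.35 rad (20 degrees) from vertical towards +x.
- mark (a point): Centre of the black ring (about 20 mm outside, 16 mm inside) drawn on the panel's painted face (whose upper edge stands 119 mm above the bench), 10 mm up the slope and 15 mm towards -y from the panel's centre. Its axes lie with the panel: z is the outward normal, x points down the slope.
- pin_block: Light wood block 64 x 64 x 56 mm, fixed; origin at the centre of its underside. The pin stands in its central hole of 14 mm.
- pin: Steel headed pin, upright, loose, 0.11 kg. Origin at the centre of its lower end; z up along it. Round shank 12 mm across, 50 mm long, its last 10 mm tapered to 5 mm; collar 24 mm across from z = 50 to 55 mm; square head 18 x 18 mm (sides along x and y) from z = 55 to 79 mm, to be gripped. At the start the collar rests on the block, the origin 6 mm above the bench.
- pin_collar (a point): Centre of the underside of the pin's collar (z = 50 mm on the pin), which comes to lie on the fork's upper plate.
- gauge_stand: Black block 70 x 70 x 56 mm, fixed; origin at the centre of its underside. The gauge stands in its central hole of 20 mm.
- gauge: Coating gauge, upright, loose, 0.14 kg. Origin on its axis at its sleeve's lower end; z up, away from the tip. Sleeve 18 mm across to z = 40, collar 28 mm across to z = 45, grey square head 26 x 26 mm (sides along x and y) to z = 105 mm, to be gripped. A sprung tip 8 mm across sticks out to z = -12 mm. At the start the collar rests on the stand, the origin 16 mm above the bench.
- plunger (a joint): How far the gauge's sprung tip is pushed in: 0 free, 0.010 m fully in. The spring takes about 1 N to start and 0.4 N more per mm (3 N half way).
- gauge_tip (a point): End of the gauge's sprung tip; 12 mm below the gauge's origin along its axis when free. It moves in with the tip.
- can: Bystander: can 66 mm across, 110 mm high; origin at the centre of its underside.
- tape: Bystander: black roll of tape, 90 mm across, 22 mm high; origin at the centre of its underside.
- screwdriver: Bystander: screwdriver lying on the bench, handle towards its own -x; origin near its middle.
Not all that is in view belongs to the job. Leave any yellow look-alike of the pin alone.

How it is judged:
By the outcome, as a careful person would: the job done as asked, in the order asked, and still so for the second after the job is handed in, while the arm keeps its last pose, push and grip.
It also fails if it takes over 61 s, if anything falls off the work surface, if the arm or the gripper's body presses on something with over 40 N, if the wrist force passes 120 N, or if a joint passes its speed limit or range.

ROBOT

A 6-joint arm with a two-finger parallel gripper is mounted at the origin on the work surface. World frame = base frame: x ahead of the robot, y to its left, z up, the work surface at z = 0. Lengths are in m, angles in rad, forces in N, time in s.
With the tool pointing down it reaches from about 0.275 to 1 m from the base axis. Payload 8.4 kg.
Tool frame: the origin (TCP) lies midway between the tips of the shut fingers; the grasp point (between the pads) lies 19 mm behind it; z points along the fingers, y is the direction in which the jaws open and shut (so a half turn about z gives the same grasp; the last joint's range is limited). The gripper opens to 85 mm and grips with 20 to 120 N. Pads are 22 mm wide; open, the fingers measure 114 mm over their backs; the gripper's body (76 mm by 85 mm) begins 54 mm behind the grasp point. The pads swing forward as they close: fully open they stand 13 mm farther back than shut.
Start: joints at [-1.201, 0.353, 1.633, -0, 1.155, -0.002], TCP at [0.227, -0.582, 0.231] pointing down, gripper open.
Joint ranges: [-2.63, 2.63], [-0.92, 2.1], [0.06, 2.66], [-1.3, 4.44], [0, 2.69], [-3.02, 3.02]. Speed limits (rad/s): [2.22, 2.22, 2.79, 3.14, 3.14, 3.14].

INTERFACE

Orientations are given as a unit quaternion [w, x, y, z].
In Python, from rig import arm gives the robot as it stands. The module is installed in compiled form; this text tells all that it offers. Calls block until the motion is done:
- arm.reach(position, orientation): joint-space move of the TCP to a pose.
- arm.movel(position, ori=None, vel=0.15): straight line of the TCP; ori=None keeps the orientation; vel is the mean speed in m/s.
- arm.goto_joints(angles): joint-space move.
- arm.command_gripper(opening, strength=None): finger opening in m; strength is the grip in N (None keeps the last); returns when the fingers have stopped.
- arm.sleep(seconds).
- arm.solve_ik(position, orientation): joint angles nearest the present ones, or None.
- arm.read_state(): the state.
- arm.get_image(name): name is "scene" or "top"; returns the picture (480x640x3 uint8, red, green, blue); there is no depth.
- arm.camera_params(name): a dict with "camera_matrix" (3x3 intrinsics, pixels), "k1" (the pictures are not rectified: a ray, as slopes to the right and down, at radius r is drawn at 1 + k1 r^2 times it, then the intrinsics apply), "position" and "rotation" of the camera in the world. Camera axes: x right, y down, z forward; pixel columns grow to the right and rows downward; lengths in m; the calibration is good to about 2 mm. A picture is of the moment at which its call begins. camera_params takes no time and is no camera call.
A pose or a line that the arm cannot do raises arm.Unreachable and nothing moves.
- arm.finish_job(): hands the job in, once; it reports no verdict.
The state is a dict: "t": time; "joint_pos": joint angles; "dq": joint speeds; "joint_torque": joint torques, N m; "tcp_pos": TCP position; "eef_rot": TCP orientation; "force": force on the tool from outside, world axes, zero at the start; "torque": the same for the moment, N m; "grip_width": finger opening in m.
Only numpy, scipy, OpenCV 4.12 (cv2) and the standard library are available. Lean on these libraries where they do the work, as an engineer would, in place of code of your own. Each camera call takes 0.05 s, during which the arm holds its last target.

## Working session

There is one attempt and no reset: what is moved stays moved. The work goes in short steps, each a Python script; the robot and the scene stay as the last script left them, time stands still between calls to the robot, and variables do not carry over. Pictures are saved under pics/ and viewed, and the job is handed in when it is done.

```bash
mkdir -p pics; ls; python3 - <<'E'
from rig import arm
import cv2
for n in ("scene","top"):
    im=arm.get_image(n); cv2.imwrite(f"pics/{n}0.png",im[:,:,::-1])
    print(n,arm.camera_params(n))
print(arm.read_state())
E
```

```text
pics
scene {'camera_matrix': array([[503.8330564 ,   0.        , 314.41212699],
       [  0.        , 503.8330564 , 245.17130421],
       [  0.        ,   0.        ,   1.        ]]), 'k1': 0.013402662639256076, 'position': array([0.98975835, 0.63393332, 0.57726232]), 'rotation': array([-0.14446722,  0.24066753,  0.84523329, -0.45474064])}
top {'camera_matrix': array([[456.66676773,   0.        , 314.85705297],
       [  0.        , 456.66676773, 240.44524372],
       [  0.        ,   0.        ,   1.        ]]), 'k1': -0.0024526014962537586, 'position': array([0.43564729, 0.018142  , 0.86342224]), 'rotation': array([ 0.06818   , -0.66684745,  0.73833164, -0.07437978])}
{'t': 0.1, 'joint_pos': array([-1.20141988e+00,  3.53586243e-01,  1.63407702e+00, -3.90361835e-06,
        1.15521240e+00, -2.41687236e-03]), 'dq': array([-0.00041948, -0.00168963, -0.00180052, -0.00111278, -0.00017389,
       -0.00033018]), 'joint_torque': array([-4.45176929e-04, -6.06354833e+01, -3.42819393e+01, -7.20549679e-05,
        4.00687059e-03, -2.09896567e-07]), 'tcp_pos': array([ 0.22688355, -0.58189001,  0.23062478]), 'eef_rot': array([-6.30412075e-04,  9.82770570e-01,  1.84828557e-01, -1.18799217e-04]), 'force': array([ 0.55948815,  0.48247307, -0.14223158]), 'torque': array([-0.00797872, -0.01974316,  0.02544589]), 'grip_width': 0.08526517807166827}
```

View pics/scene0.png

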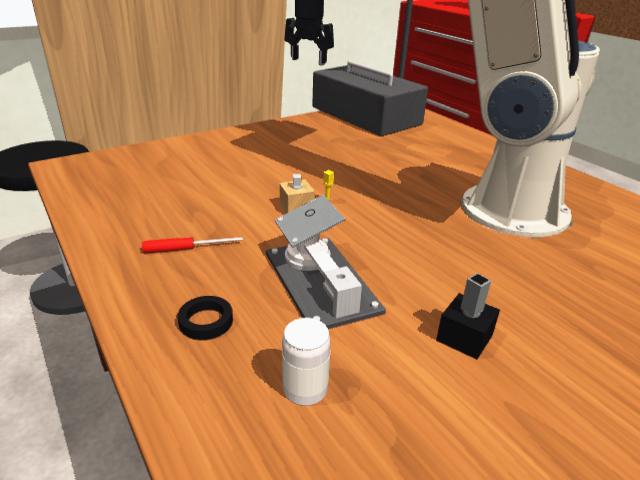

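View pics/top0.png

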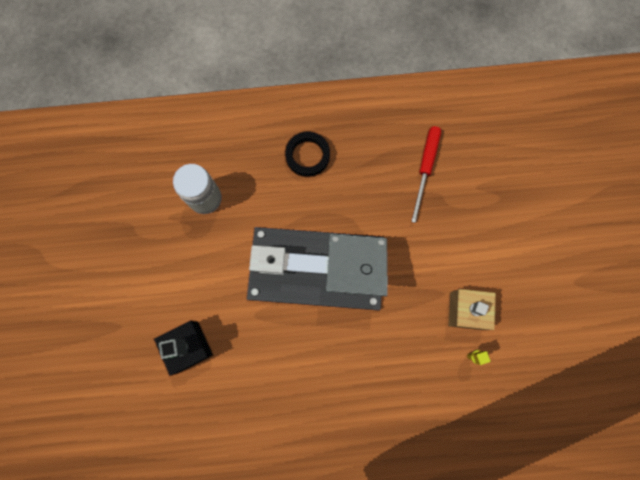

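```bash
cat > h.py <<'E'
import numpy as np, cv2, json
from scipy.spatial.transform import Rotation as R
CP={}
def cp(n):
    if n not in CP:
        from rig import arm
        CP[n]=arm.camera_params(n)
    return CP[n]
def quat(q): return R.from_quat([q[1],q[2],q[3],q[0]])
def wq(r):
    x,y,z,w=r.as_quat(); return [w,x,y,z]
def proj(n,P):
    c=cp(n); P=np.atleast_2d(P)
    p=quat(c['rotation']).inv().apply(P-c['position'])
    s=p[:,:2]/p[:,2:]; r2=(s**2).sum(1,keepdims=True); s=s*(1+c['k1']*r2)
    K=c['camera_matrix']; return s*[K[0,0],K[1,1]]+[K[0,2],K[1,2]]
def ray(n,uv):
    c=cp(n);K=c['camera_matrix']
    d=(np.array(uv,float)-[K[0,2],K[1,2]])/[K[0,0],K[1,1]]
    s=d.copy()
    for _ in range(10): s=d/(1+c['k1']*(s**2).sum())
    return np.array(c['position']),quat(c['rotation']).apply([s[0],s[1],1])
def atz(n,uv,z):
    o,d=ray(n,uv); return o+d*(z-o[2])/d[2]
def crop(src,out,x0,y0,w,h,k):
    im=cv2.imread(src)[y0:y0+h,x0:x0+w]; cv2.imwrite(out,cv2.resize(im,None,fx=k,fy=k,interpolation=cv2.INTER_CUBIC))
E
python3 - <<'E'
from h import *
crop('pics/top0.png','pics/c1.png',240,220,160,100,5)
crop('pics/top0.png','pics/c2.png',440,280,70,90,6)
crop('pics/top0.png','pics/c3.png',140,310,90,75,7)
crop('pics/scene0.png','pics/c4.png',260,165,130,165,3)
crop('pics/scene0.png','pics/c5.png',430,265,80,95,6)
crop('pics/scene0.png','pics/c6.png',270,160,80,60,8)
from numpy import set_printoptions; set_printoptions(precision=4,suppress=True)
for n in('scene','top'): print(quat(cp(n)['rotation']).as_matrix())
E
```

```text
[[-0.8424  0.2755 -0.4631]
 [ 0.5382  0.4706 -0.6992]
 [ 0.0253 -0.8383 -0.5447]]
[[-0.1013 -0.9746  0.1999]
 [-0.9949  0.0996 -0.0189]
 [-0.0015 -0.2008 -0.9796]]
```

View pics/c1.png

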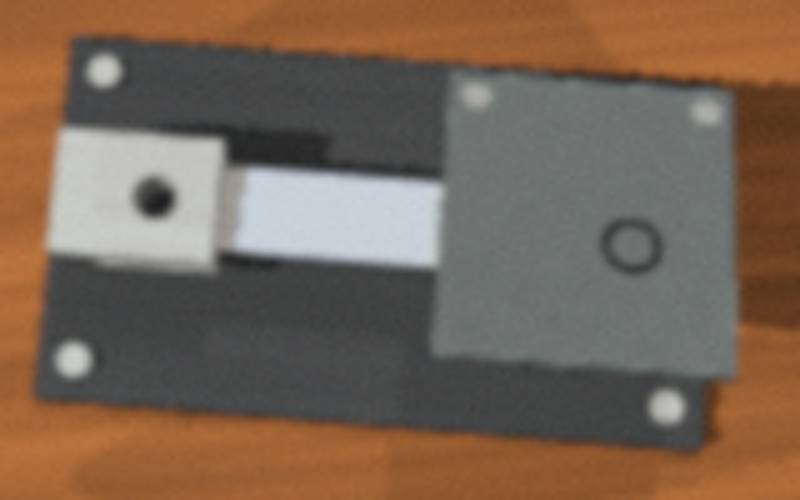

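View pics/c2.png

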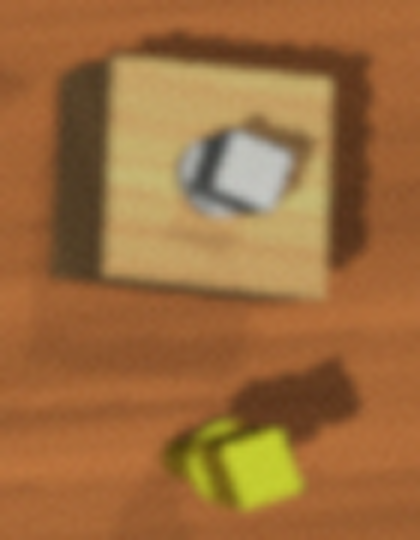

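View pics/c3.png

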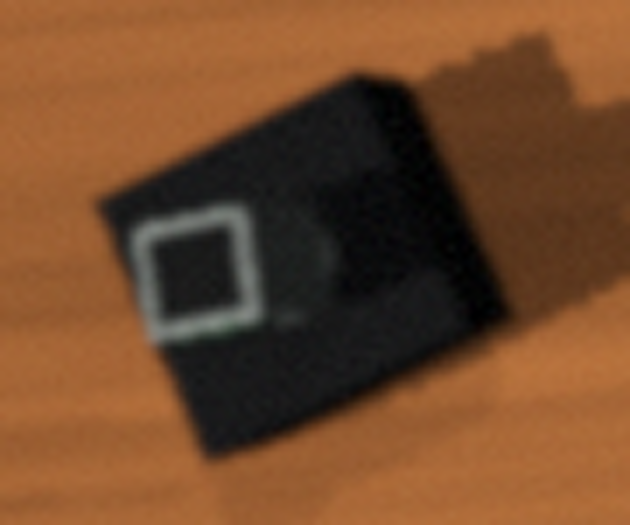

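View pics/c4.png

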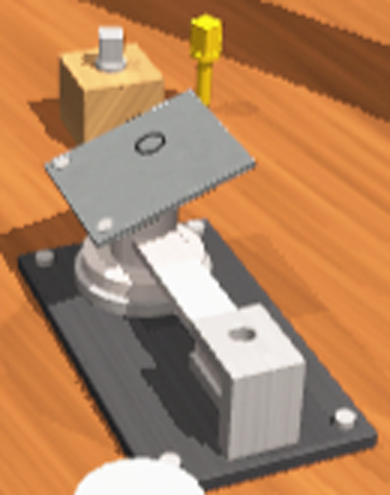

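View pics/c5.png

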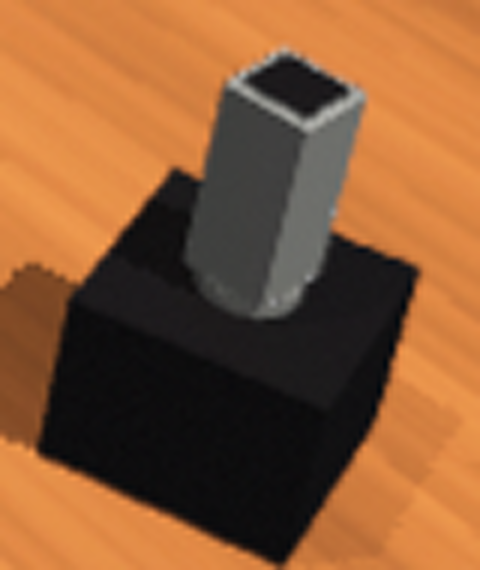

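View pics/c6.png

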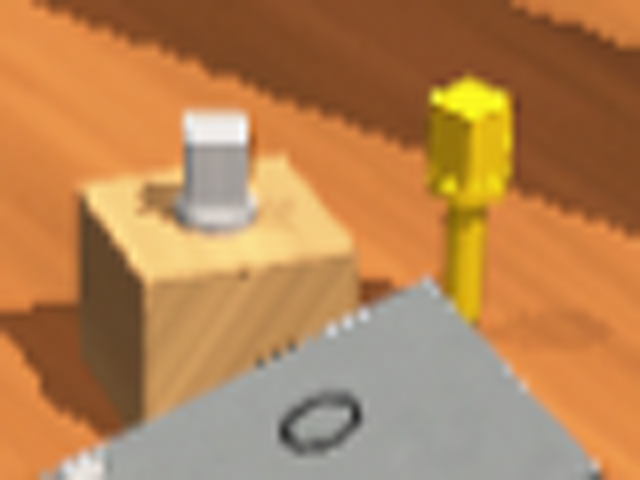

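```bash
python3 - <<'E'
from h import *
def g(src,out,x0,y0,w,h,k,gm=1):
    im=cv2.imread(src)[y0:y0+h,x0:x0+w].astype(float)/255
    im=cv2.resize(im,None,fx=k,fy=k,interpolation=cv2.INTER_LANCZOS4).clip(0,1)**gm
    cv2.imwrite(out,im*255)
g('pics/top0.png','pics/d1.png',150,315,66,62,9,.4)
g('pics/scene0.png','pics/d2.png',432,270,70,88,6.0,.4)
g('pics/scene0.png','pics/d3.png',320,260,50,60,10,1.3)
g('pics/top0.png','pics/d4.png',452,284,50,50,12,1.2)
g('pics/scene0.png','pics/d5.png',276,168,46,46,13,1)
g('pics/top0.png','pics/d6.png',242,238,50,45,12,1.2)
E
```

```text
[ WARN:0@0.704] global loadsave.cpp:1063 imwrite_ Unsupported depth image for selected encoder is fallbacked to CV_8U.
```

View pics/d1.png

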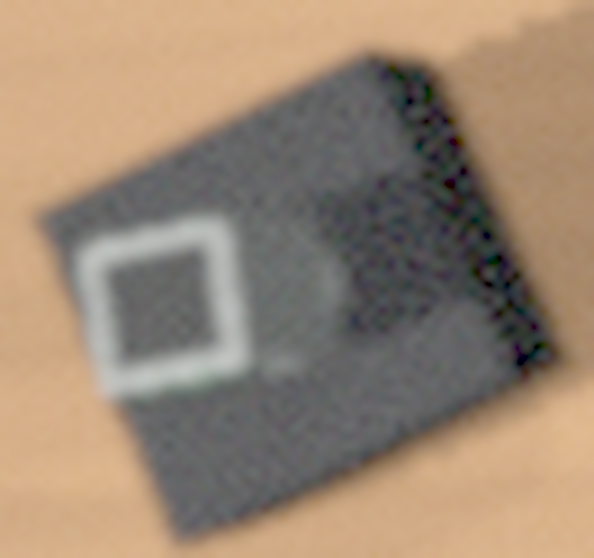

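View pics/d2.png

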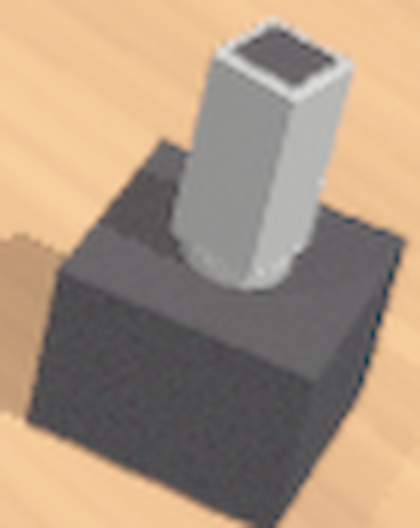

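View pics/d3.png

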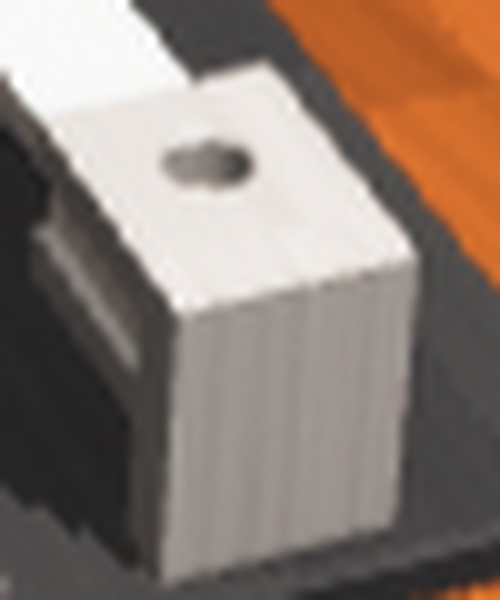

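View pics/d4.png

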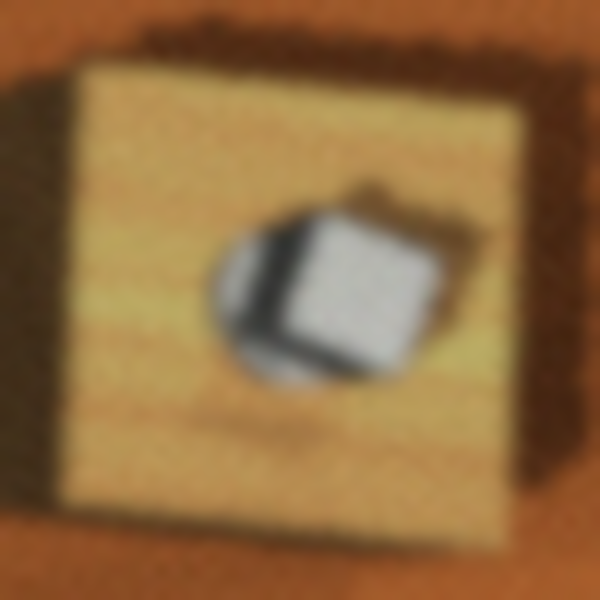

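View pics/d5.png

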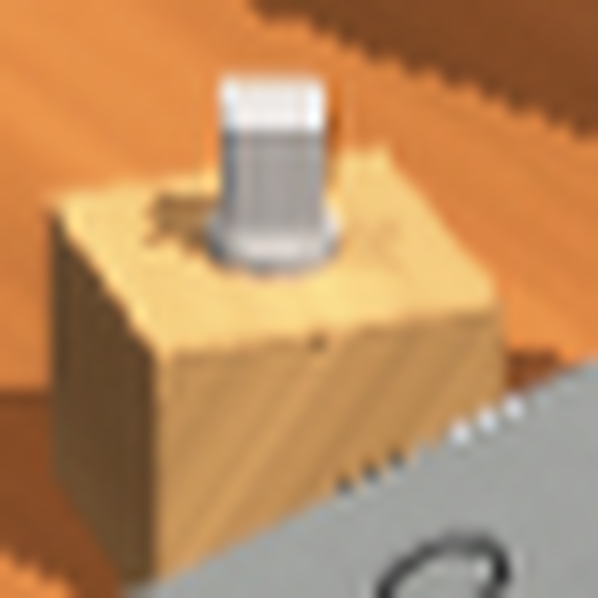

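View pics/d6.png

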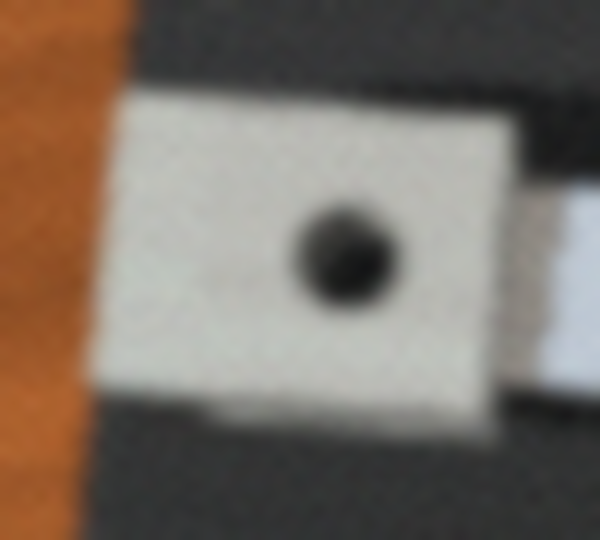

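```bash
cat > fit.py <<'E'
from h import *
from scipy.optimize import least_squares
np.set_printoptions(precision=4,suppress=True)
def S(x0,y0,k,p): p=np.array(p,float); return (p+.5)/k-.5+[x0,y0]
obs=[] # cam, body, local pts, px
def add(cam,body,loc,px): obs.append((cam,body,np.array(loc,float)/1000,px))
c1=lambda p:S(240,220,5,p); c4=lambda p:S(260,165,3,p)
d1=lambda p:S(150,315,9,p);d2=lambda p:S(432,270,6,p);d3=lambda p:S(320,260,10,p)
d4=lambda p:S(452,284,12,p);d5=lambda p:S(276,168,13,p);d6=lambda p:S(242,238,12,p)
fk=[[22,116,70],[22,58,70],[-22,58,70],[-22,116,70],[0,80,70]]
add('top','H',fk,d6([(122,92),(515,118),(497,412),(92,385),(346,258)]))
add('scene','H',fk,d3([(180,312),(50,113),(268,62),(418,258),(207,165)]))
add('top','H',[[70,125,12],[-70,125,12],[-70,-125,12]],c1([(75,37),(37,398),(705,448)]))
add('scene','H',[[70,-125,12],[-70,125,12]],c4([(20,257),(376,438)]))
c,s=np.cos(.35),np.sin(.35)
def pn(x,y): return [x*c,y,100-x*s]
pp=[pn(55,-50),pn(55,50),pn(-55,50),pn(-55,-50),pn(-10,-15)]
add('top','T',pp,c1([(735,89),(449,68),(432,354),(737,378),(632,246)]))
add('scene','T',pp,c4([(46,167),(100,243),(255,162),(192,92),(150,143)]))
q=lambda a,z:[[a,a,z],[a,-a,z],[-a,-a,z],[-a,a,z]]
add('top','B',q(32,56),d4([(80,65),(525,103),(508,548),(60,500)]))
add('scene','B',[q(32,56)[i] for i in(1,2,3,0)],d5([(58,203),(385,150),(495,305),(160,352)]))
add('top','P',q(9,85),d4([(325,208),(442,258),(398,378),(285,328)]))
add('scene','P',q(9,85)[:0],d5(np.zeros((0,2))))
add('top','S',q(35,56),d1([(45,215),(375,57),(520,373),(180,540)]))
# scene: order matched: image top=(163,142),right,bottom,left
add('scene','S',[q(35,56)[i] for i in(1,2,3,0)],d2([(163,142),(402,240),(318,378),(65,270)]))
add('top','G',q(13,121),d1([(80,243),(225,215),(250,365),(108,395)]))
add('scene','G',[q(13,121)[i] for i in(1,2,3,0)],d2([(272,22),(352,68),(295,100),(218,58)]))
names=['H','T','B','P','S','G']
x0=dict(H=(.43,.05,0),T=(.43,-.02,0),B=(.36,-.3,0),P=(.36,-.3,-.3),S=(.3,.27,.35),G=(.3,.27,.1))
def unpack(v):
    d={n:v[3*i:3*i+3] for i,n in enumerate(names)}
    return d,{'top':v[18:21],'scene':v[21:24]}
def res(v,full=False):
    d,off=unpack(v); out=[]
    for cam,b,L,px in obs:
        if len(px)==0: continue
        x,y,a=d[b]; 
        P=L@np.array([[np.cos(a),np.sin(a),0],[-np.sin(a),np.cos(a),0],[0,0,1]])+[x,y,0]
        out.append(((proj(cam,P-off[cam])-px),cam,b))
    if full: return out
    x,y,a=d['H']; t=np.array([x+.07*np.sin(a),y-.07*np.cos(a)])
    r=np.concatenate([o[0].ravel() for o in out])/.7
    return np.concatenate([r,(d['T'][:2]-t)/.0003,(d['P'][:2]-d['B'][:2])/.0008,(d['G'][:2]-d['S'][:2])/.0008,v[18:]/.0015])
v0=np.concatenate([x0[n] for n in names]+[np.zeros(6)])
f=least_squares(res,v0,loss='soft_l1')
d,off=unpack(f.x)
if __name__=='__main__':
    for n in names: print(n,d[n])
    print(off)
    for r,cam,b in res(f.x,True): print(cam,b,r.round(1).tolist())
    x,y,a=d['H']; print('hole',x-.08*np.sin(a),y+.08*np.cos(a))
    J=f.jac; C=np.linalg.inv(J.T@J); print(np.sqrt(np.diag(C)))
E
python3 fit.py
```

```text
H [ 0.5568  0.0045 -0.1813]
T [ 0.5441 -0.0642 -0.1779]
B [ 0.4488 -0.2662 -0.2097]
P [ 0.4487 -0.266  -0.5091]
S [0.4355 0.2519 0.3296]
G [0.4356 0.2524 0.0373]
{'top': array([-0.0014, -0.0001,  0.0008]), 'scene': array([0.0014, 0.0001, 0.0022])}
top H [[0.1, -0.2], [-0.0, 0.2], [-0.9, 0.4], [-0.1, -0.0], [0.5, -0.2]]
scene H [[-0.1, 0.2], [-1.0, 0.5], [0.3, 0.5], [0.2, -0.1], [0.3, -0.2]]
top H [[-0.6, -1.0], [-1.0, -0.1], [-0.1, 0.8]]
scene H [[-0.8, -0.9], [1.1, -1.8]]
top T [[-0.0, 0.3], [0.2, 0.3], [-0.1, -0.2], [0.2, -0.3], [0.1, 0.1]]
scene T [[-0.7, -0.6], [-1.0, 0.2], [0.2, -0.6], [-0.3, -0.9], [0.4, 0.5]]
top B [[0.4, -0.3], [-0.4, 0.4], [-0.1, 0.1], [0.4, 0.0]]
scene B [[-0.6, 0.0], [-0.0, 0.5], [0.9, 0.2], [0.0, 0.6]]
top P [[-0.1, -0.0], [0.2, 0.1], [0.4, -0.0], [-0.3, -0.2]]
top S [[-0.1, -1.4], [0.8, -0.9], [-0.3, 1.5], [-0.6, 0.6]]
scene S [[-18.9, 19.6], [-39.8, -17.6], [14.6, -23.0], [39.3, 17.8]]
top G [[1.2, -0.3], [1.4, 0.5], [-0.1, 0.5], [-0.7, -0.5]]
scene G [[-11.2, 4.1], [-13.2, -8.9], [9.7, -5.8], [11.3, 6.8]]
hole 0.5711984476561891 0.083165929680413
[0.0018 0.0014 0.0037 0.0019 0.0014 0.0078 0.0019 0.0016 0.0129 0.0019
 0.0016 0.0491 0.002  0.0016 0.023  0.0019 0.0016 0.0455 0.0018 0.0013
 0.0015 0.0018 0.0013 0.0013]
```

```bash
sed -i "/'scene','[SG]'/s/(1,2,3,0)/(2,3,0,1)/" fit.py; python3 fit.py
```

```text
H [ 0.5573  0.005  -0.1814]
T [ 0.5446 -0.0637 -0.1781]
B [ 0.4491 -0.2658 -0.2096]
P [ 0.4491 -0.2657 -0.5091]
S [0.4359 0.2537 0.3731]
G [0.4361 0.2541 0.1146]
{'top': array([-0.0011,  0.0006,  0.002 ]), 'scene': array([ 0.0011, -0.0006,  0.0016])}
top H [[0.3, -0.1], [0.1, 0.3], [-0.7, 0.3], [0.1, -0.0], [0.6, -0.2]]
scene H [[-0.0, 0.5], [-1.0, 0.7], [0.4, 0.7], [0.4, 0.1], [0.3, 0.0]]
top H [[-0.4, -1.0], [-0.8, -0.1], [-0.1, 0.7]]
scene H [[-0.8, -0.7], [1.2, -1.5]]
top T [[-0.0, 0.3], [0.3, 0.3], [-0.0, -0.2], [0.2, -0.3], [0.1, 0.1]]
scene T [[-0.7, -0.5], [-1.1, 0.4], [0.3, -0.5], [-0.3, -0.9], [0.4, 0.6]]
top B [[0.4, -0.3], [-0.5, 0.5], [-0.1, 0.0], [0.4, 0.0]]
scene B [[-0.6, 0.0], [-0.0, 0.5], [1.0, 0.2], [-0.0, 0.6]]
top P [[-0.1, 0.0], [0.2, 0.1], [0.4, -0.1], [-0.3, -0.2]]
top S [[-1.0, -0.1], [-0.8, -1.3], [-0.3, 0.3], [0.2, 1.1]]
scene S [[-0.3, -0.5], [1.1, -0.2], [-0.5, 0.6], [-1.3, -0.1]]
top G [[0.3, 0.4], [0.3, -0.1], [0.1, -0.4], [-0.4, -0.1]]
scene G [[0.1, -0.7], [1.0, -0.4], [0.3, 0.6], [-1.2, -0.7]]
hole 0.5716877216503603 0.08373677875237001
[0.0016 0.0014 0.0037 0.0016 0.0014 0.0079 0.0016 0.0017 0.013  0.0016
 0.0017 0.0492 0.0017 0.0014 0.0108 0.0017 0.0014 0.0258 0.0016 0.0014
 0.0017 0.0016 0.0014 0.0012]
```

```bash
cat > m.py <<'E'
from h import *
from rig import arm
np.set_printoptions(precision=4,suppress=True)
def down(psi):
    c,s=np.cos(psi),np.sin(psi)
    return R.from_matrix(np.array([[-s,c,0],[c,s,0],[0,0,-1]]))
def st(tag=''):
    s=arm.read_state(); print(tag,'t%.2f'%s['t'],'p',s['tcp_pos'],'F',s['force'].round(1),'g%.4f'%s['grip_width']); return s
def snap(tag):
    for n in('scene','top'): cv2.imwrite(f'pics/{n}_{tag}.png',arm.get_image(n)[:,:,::-1])
E
python3 - <<'E'
from m import *
from fit import d
print(atz('top',(481,357),.08))
P=d['P']; H=d['H'];G=d['G'];T=d['T']
hole=np.array([H[0]-.08*np.sin(H[2]),H[1]+.08*np.cos(H[2])])
c,s=np.cos(.35),np.sin(.35)
Rt=R.from_euler('z',T[2]); mark=Rt.apply([-.01*c,-.015,.1+.01*s])+[T[0],T[1],0]; n=Rt.apply([s,0,c])
print('mark',mark,'n',n)
for k in range(4):
  for nm,xy,z,psi in(('pin',P[:2],.063,P[2]),('pinup',P[:2],.23,P[2]),('hole',hole,.08,P[2]),('gauge',G[:2],.08,G[2])):
    psi=psi+k*np.pi/2; print(k,nm,arm.solve_ik([*xy,z],wq(down(psi))))
  # measuring pose: gauge frame local->world, tool z=-n
  Rg=R.from_rotvec(np.arctan2(s,c)*Rt.apply([0,1,0]))  # tilt about turntable y
  for dy in (0,):
    r=Rg*down(T[2]+k*np.pi/2); print(k,'meas',arm.solve_ik(mark+n*.065,wq(r)),arm.solve_ik(mark+n*.12,wq(r)) is not None, r.as_matrix()[:,2])
E
```

```text
[ 0.3704 -0.2519  0.08  ]
mark [ 0.5327 -0.0768  0.1034] n [ 0.3375 -0.0607  0.9394]
0 pin [-0.5371  0.4243  1.9828 -0.      0.7346 -0.0279]
0 pinup [-0.5371  0.1938  1.8537 -0.      1.0941 -0.0279]
0 hole [ 0.1428  0.4656  1.8527 -0.      0.8233  0.652 ]
0 gauge [ 0.5246  0.3754  2.0103 -0.      0.7558  0.41  ]
0 meas [-0.1526  0.5185  1.584   0.0089  1.389   0.0224] True [-0.3375  0.0607 -0.9394]
1 pin [-0.5371  0.4243  1.9828 -0.      0.7346 -1.5987]
1 pinup [-0.5371  0.1938  1.8537 -0.      1.0941 -1.5987]
1 hole [ 0.1428  0.4656  1.8527 -0.      0.8233 -0.9188]
1 gauge [ 0.5246  0.3754  2.0103 -0.      0.7558 -1.1608]
1 meas [-0.1526  0.5185  1.584   0.0089  1.389  -1.5484] True [-0.3375  0.0607 -0.9394]
2 pin None
2 pinup None
2 hole [ 0.1428  0.4656  1.8527 -0.      0.8233 -2.4896]
2 gauge [ 0.5246  0.3754  2.0103 -0.      0.7558 -2.7316]
2 meas None False [-0.3375  0.0607 -0.9394]
3 pin [-0.5371  0.4243  1.9828 -0.      0.7346  1.5429]
3 pinup [-0.5371  0.1938  1.8537 -0.      1.0941  1.5429]
3 hole [ 0.1428  0.4656  1.8527 -0.      0.8233  2.2228]
3 gauge [ 0.5246  0.3754  2.0103 -0.      0.7558  1.9808]
3 meas [-0.1526  0.5185  1.584   0.0089  1.389   1.5932] True [-0.3375  0.0607 -0.9394]
```

```bash
python3 - <<'E'
from m import *
from fit import d
P=d['P']; q=wq(down(P[2]+np.pi/2))
arm.reach([*P[:2],.16],q); st('above')
arm.command_gripper(.045,40); st()
arm.movel([*P[:2],.064],vel=.12); s=st('down')
snap('p1')
E
```

```text
above t1.56 p [ 0.4491 -0.2662  0.1602] F [-0.4 -0.  -0.6] g0.0855
 t2.03 p [ 0.449  -0.2658  0.16  ] F [-0.4 -0.3  0.1] g0.0449
down t2.98 p [ 0.4495 -0.2659  0.0645] F [-0.3  0.3 -1. ] g0.0448
```

```bash
python3 - <<'E'
from h import *
crop('pics/scene_p1.png','pics/e1.png',250,120,110,100,5)
crop('pics/top_p1.png','pics/e2.png',430,260,100,110,5)
a=cv2.imread('pics/e1.png');b=cv2.imread('pics/e2.png');h=max(a.shape[0],b.shape[0])
z=np.zeros((h,1050,3),np.uint8);z[:a.shape[0],:550]=a;z[:b.shape[0],550:]=b;cv2.imwrite('pics/e3.png',cv2.resize(z,(800,int(h*800/1050))))
E
```

```text
(no output)
```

View pics/e3.png

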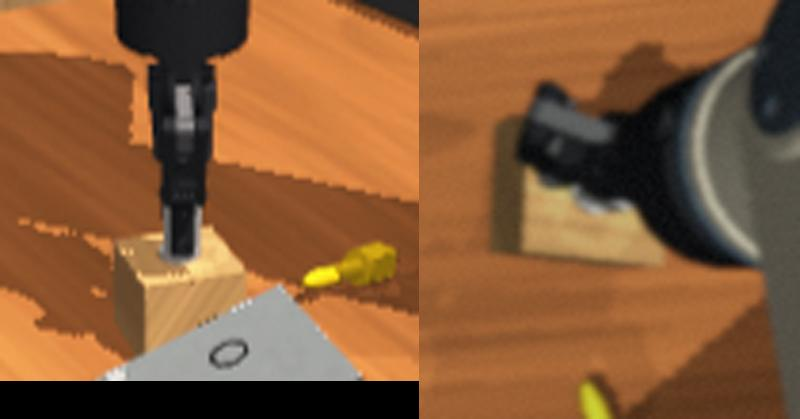

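```bash
python3 - <<'E'
from h import *
np.set_printoptions(precision=4,suppress=True)
o1,d1=ray('scene',(270+470/8-.5,160+95/8)); o2,d2=ray('top',(440+262/6,280+468/6))
A=np.c_[d1,-d2]; t=np.linalg.lstsq(A,o2-o1,rcond=None)[0]; print(o1+d1*t[0],o2+d2*t[1])
print('tip',atz('scene',(330,194),.006),'head',atz('scene',(351,189),.012), 'top tip', atz('top',(476,365),.006))
for z in(0,.02,.04):print('base0',atz('scene',(270+465/8,160+320/8),z))
E
python3 - <<'E'
from h import *
crop('pics/scene_p1.png','pics/e4.png',0,0,640,480,1)
crop('pics/top_p1.png','pics/e5.png',0,0,640,480,1)
E
```

```text
[ 0.3676 -0.2561  0.0783] [ 0.3682 -0.2566  0.0784]
tip [ 0.3458 -0.2755  0.006 ] head [ 0.2917 -0.2623  0.012 ] top tip [ 0.3513 -0.266   0.006 ]
base0 [ 0.3609 -0.2608  0.    ]
base0 [ 0.3827 -0.2298  0.02  ]
base0 [ 0.4045 -0.1988  0.04  ]
```

View pics/scene_p1.png

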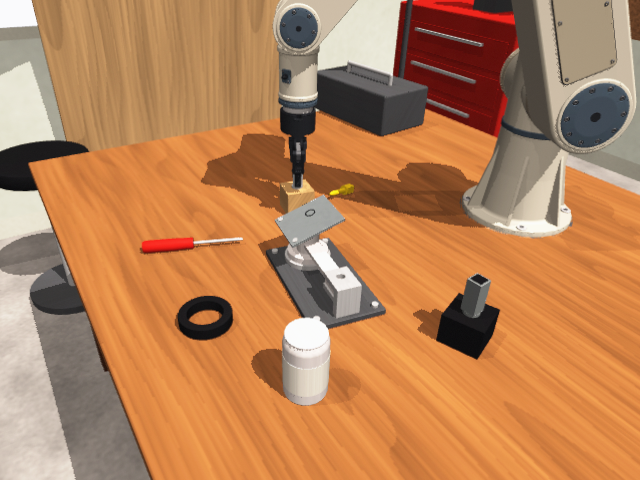

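View pics/top_p1.png

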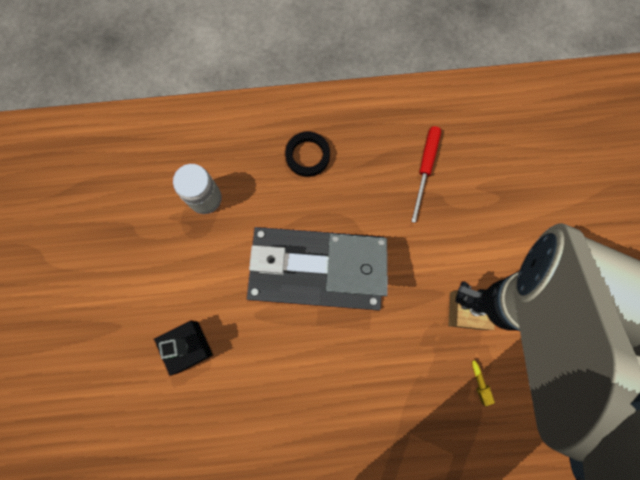

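```bash
python3 - <<'E'
from m import *
arm.command_gripper(.0,60); s=st('closed'); p=s['tcp_pos']
arm.movel([p[0],p[1],.20],vel=.12); st('up')
snap('p2')
E
python3 - <<'E'
from h import *
crop('pics/scene_p2.png','pics/e1.png',250,80,110,130,5)
crop('pics/top_p2.png','pics/e2.png',430,250,100,130,5)
a=cv2.imread('pics/e1.png');b=cv2.imread('pics/e2.png')
cv2.imwrite('pics/e6.png',cv2.resize(np.hstack([a,b]),(800,495)))
E
```

```text
closed t3.44 p [ 0.4494 -0.2658  0.0647] F [-1.1  1.   5.1] g0.0168
up t4.72 p [ 0.4489 -0.2656  0.1992] F [-0.   0.2 -1.5] g0.0163
```

View pics/e6.png

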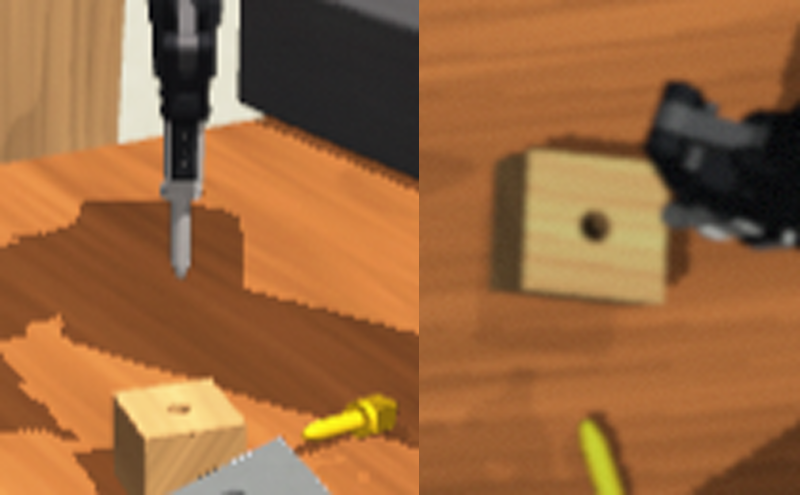

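```bash
python3 - <<'E'
from m import *
from fit import d
P=d['P'];H=d['H']
hole=np.array([H[0]-.08*np.sin(H[2]),H[1]+.08*np.cos(H[2])])
q=wq(down(P[2]+np.pi/2))
arm.movel([*P[:2],.215],vel=.1)
arm.reach([*hole,.215],q); st('above')
arm.movel([*hole,.1345],vel=.12); arm.sleep(.2); st()
snap('p3')
E
python3 - <<'E'
from h import *
crop('pics/scene_p3.png','pics/e1.png',310,180,70,120,8)
crop('pics/top_p3.png','pics/e2.png',230,220,70,70,8)
E
```

```text
above t6.51 p [0.5716 0.0827 0.2149] F [-0.4  0.2 -2. ] g0.0168
 t7.53 p [0.5722 0.0838 0.1353] F [-0.  -0.1 -1.2] g0.0167
```

View pics/e1.png

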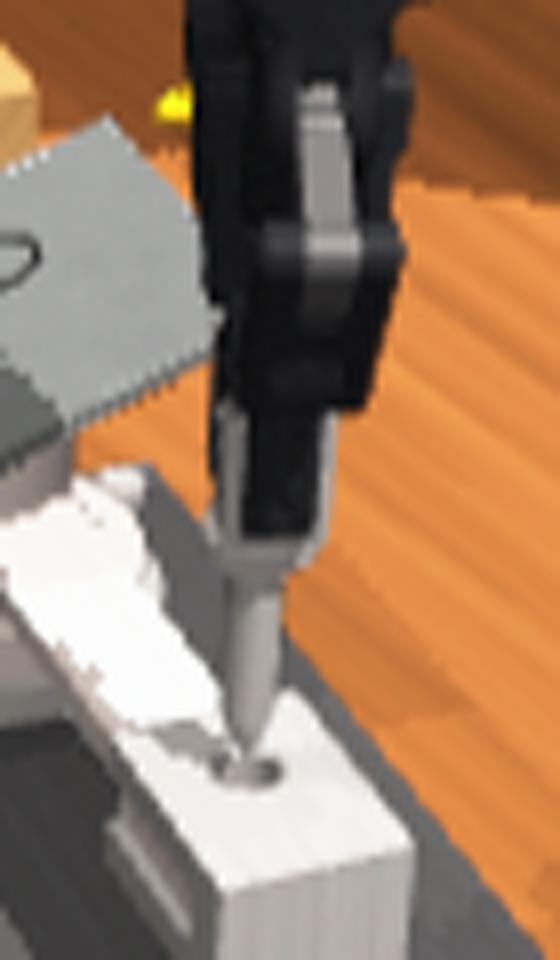

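View pics/top_p3.png

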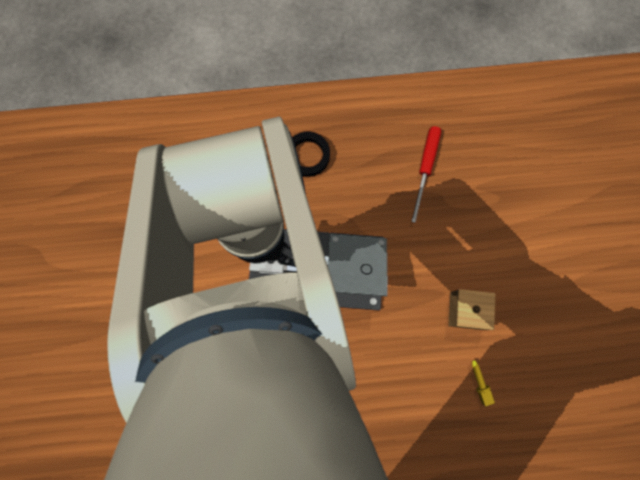

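```bash
python3 - <<'E'
from m import *
s=st(); p=s['tcp_pos'].copy(); p[:2]=[.5717,.0837]
z=.1345
while z>.104:
    z-=.004; arm.movel([p[0],p[1],z],vel=.08); s=st('%.4f'%z)
    if np.linalg.norm(s['force']-[0,0,-1.2])>8: break
E
```

```text
t7.63 p [0.572  0.0838 0.1351] F [ 0.1  0.7 -1.3] g0.0166
0.1305 t7.88 p [0.5714 0.0837 0.1302] F [-0.1  0.8 -1. ] g0.0167
0.1265 t8.13 p [0.5714 0.0837 0.1261] F [ 0.7 -0.2 -2.1] g0.0169
0.1225 t8.38 p [0.5715 0.0837 0.1221] F [-0.3  0.4 -1.3] g0.0164
0.1185 t8.63 p [0.5715 0.0837 0.1182] F [ 0.4 -0.2 -1.3] g0.0169
0.1145 t8.88 p [0.5715 0.0837 0.1142] F [ 0.3 -0.4 -1.1] g0.0168
0.1105 t9.13 p [0.5715 0.0837 0.1102] F [ 0.3 -0.  -1.9] g0.0168
0.1065 t9.38 p [0.5715 0.0837 0.1062] F [-0.  -0.1 -1.6] g0.0167
0.1025 t9.63 p [0.5715 0.0837 0.1022] F [ 0.6 -0.1 -1.2] g0.0169
```

```bash
python3 - <<'E'
from m import *
z=.1025
while z>.072:
    z-=.003 if z>.083 else .001; arm.movel([.5717,.0837,z],vel=.06); s=st('%.4f'%z)
    f=s['force']-[0,0,-1.3]
    if abs(f[2])>10 or np.hypot(*f[:2])>10: break
arm.sleep(.2); st()
snap('p4')
E
python3 - <<'E'
from h import *
crop('pics/scene_p4.png','pics/e1.png',310,180,70,120,8)
E
```

```text
0.0995 t9.88 p [0.5716 0.0837 0.0993] F [-0.1  0.1 -2.1] g0.0169
0.0965 t10.13 p [0.5715 0.0837 0.0963] F [ 0.6 -0.5 -1.1] g0.0164
0.0935 t10.38 p [0.5715 0.0837 0.0933] F [-0.3  0.1 -0.8] g0.0163
0.0905 t10.63 p [0.5715 0.0837 0.0903] F [-0.2  0.8 -1.2] g0.0166
0.0875 t10.88 p [0.5715 0.0837 0.0873] F [ 0.5 -0.4 -1. ] g0.0167
0.0845 t11.13 p [0.5715 0.0837 0.0843] F [ 0.2  0.9 -1.5] g0.0166
0.0815 t11.38 p [0.5715 0.0837 0.0813] F [-0.2  0.1 -0.9] g0.0166
0.0805 t11.63 p [0.5717 0.0837 0.0805] F [ 0.1  1.  -1.3] g0.0165
0.0795 t11.88 p [0.5716 0.0837 0.0794] F [-0.3 -0.4 -1. ] g0.0168
0.0785 t12.13 p [0.5719 0.0837 0.0788] F [0.3 0.3 2.4] g0.0166
0.0775 t12.38 p [0.5719 0.0837 0.0787] F [-5.   0.1 14.9] g0.0171
 t12.58 p [0.5719 0.0838 0.0787] F [-4.1  0.  13.5] g0.0165
```

View pics/e1.png

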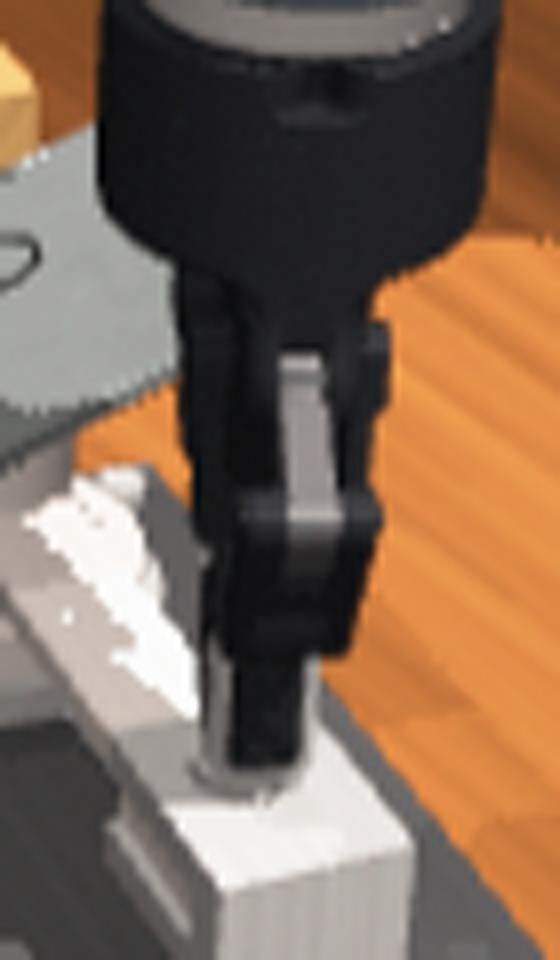

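```bash
python3 - <<'E'
from m import *
from fit import d
arm.movel([.5719,.0837,.0787],vel=.05)
arm.command_gripper(.045); st('open')
arm.movel([.5719,.0837,.20],vel=.15); st()
G=d['G']
arm.reach([*G[:2],.20],wq(down(G[2]))); st()
snap('p5')
E
python3 - <<'E'
from h import *
crop('pics/scene_p5.png','pics/e1.png',260,165,130,165,3)
crop('pics/top_p5.png','pics/e2.png',240,220,160,100,5)
E
```

```text
open t13.32 p [0.5719 0.0837 0.0786] F [ 0.3 -0.2  0.4] g0.0448
 t14.28 p [0.5713 0.0836 0.1991] F [-0.2 -0.4 -0.5] g0.0452
 t15.48 p [0.4363 0.2539 0.1997] F [0.4 0.2 0.2] g0.0448
```

View pics/e1.png

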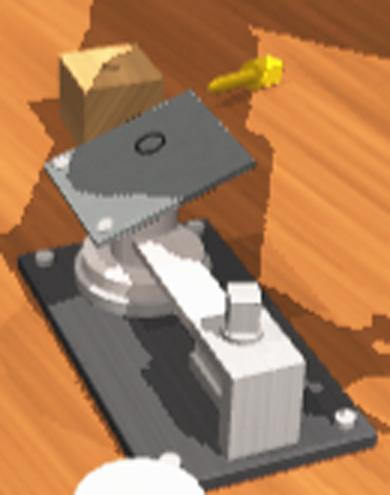

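View pics/e2.png

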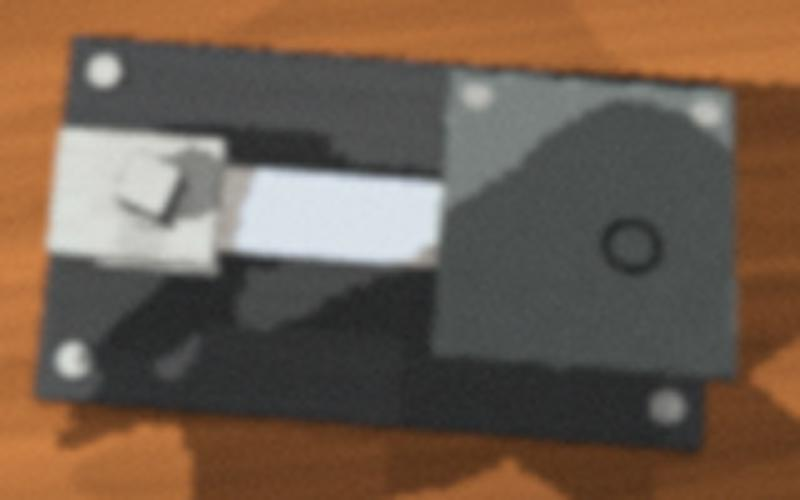

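View pics/scene_p5.png

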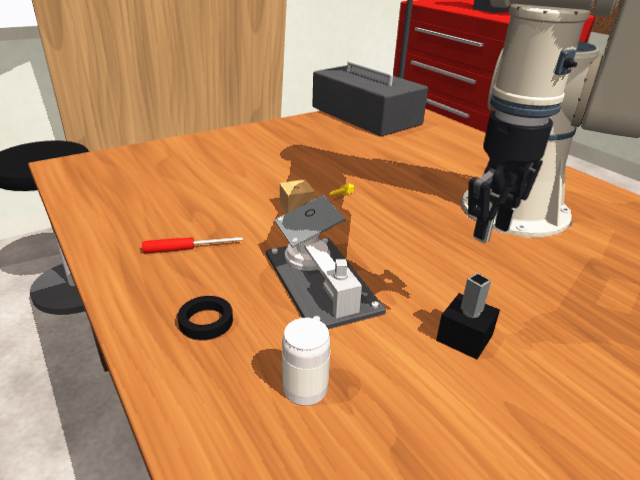

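```bash
python3 - <<'E'
from m import *
from fit import d
G=d['G']
arm.movel([*G[:2],.078],vel=.15); st('down')
arm.command_gripper(0,80); s=st('closed'); p=s['tcp_pos']; np.save('gp.npy',np.r_[p,s['eef_rot']])
arm.movel([p[0],p[1],.19],vel=.12); st('up')
snap('p6')
E
python3 - <<'E'
from h import *
crop('pics/scene_p6.png','pics/e1.png',430,180,90,180,4)
crop('pics/top_p6.png','pics/e2.png',110,280,120,120,4)
a=cv2.imread('pics/e1.png');b=cv2.imread('pics/e2.png');b=cv2.copyMakeBorder(b,0,a.shape[0]-b.shape[0],0,0,0)
z=np.hstack([a,b]);cv2.imwrite('pics/e3.png',cv2.resize(z,None,fx=.8,fy=.8))
E
```

```text
down t16.55 p [0.4367 0.2543 0.0786] F [-0.  -1.1 -0. ] g0.0451
closed t16.85 p [0.4368 0.2545 0.0791] F [-0.5  0.   5.9] g0.0252
up t17.93 p [0.4363 0.2542 0.1893] F [ 0.4 -0.  -1.2] g0.0253
```

View pics/e3.png

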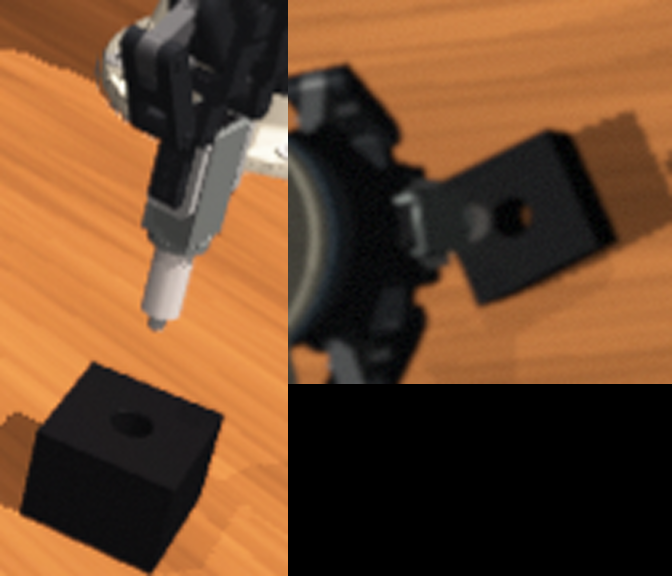

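```bash
cat > meas.py <<'E'
from m import *
from fit import d,off
T=d['T'];c,s=np.cos(.35),np.sin(.35)
Rt=R.from_euler('z',T[2]); mark=Rt.apply([-.01*c,-.015,.1+.01*s])+[T[0],T[1],0]; n=Rt.apply([s,0,c])
r=R.from_rotvec(.35*Rt.apply([0,1,0]))*down(T[2]); q=wq(r)
E
python3 - <<'E'
from meas import *
p=np.array([.4363,.2542,.1893]); 
print('pred tip',proj('scene',p-[0,0,.0751]-off['scene']), 'meas 478.5 282.3')
arm.movel([.4363,.2542,.25],vel=.2)
arm.reach(mark+n*.145,q); st()
arm.movel(mark+n*.087,vel=.1); arm.sleep(.3); s_=st()
print(mark+n*.087, quat(s_['eef_rot']).as_matrix()[:,2],-n)
F=[]
for i in range(20): arm.sleep(.02); F.append(arm.read_state()['force'])
F=np.array(F); print(F.mean(0),F.std(0)); np.save('F0.npy',F.mean(0))
snap('p7')
print('pred tip',[proj(k,s_['tcp_pos']-n*.0751-off[k]) for k in('scene','top')],'mark',[proj(k,mark-off[k]) for k in('scene','top')])
E
python3 - <<'E'
from h import *
crop('pics/scene_p7.png','pics/e1.png',270,130,90,110,7)
crop('pics/top_p7.png','pics/e2.png',310,210,90,90,6)
E
```

```text
pred tip [[478.0629 283.1548]] meas 478.5 282.3
 t19.88 p [ 0.5815 -0.0843  0.2396] F [ 0.7  0.6 -1.8] g0.0251
 t20.91 p [ 0.5624 -0.0821  0.1855] F [-0.5  0.1 -1.3] g0.0255
[ 0.5621 -0.0821  0.1852] [-0.3367  0.0606 -0.9396] [-0.3375  0.0607 -0.9394]
[-0.0159  0.068  -1.5419] [0.4494 0.3467 0.4708]
pred tip [array([[308.0799, 208.0519]]), array([[367.0444, 265.2838]])] mark [array([[310.0996, 212.9723]]), array([[366.1388, 268.8846]])]
```

View pics/e1.png

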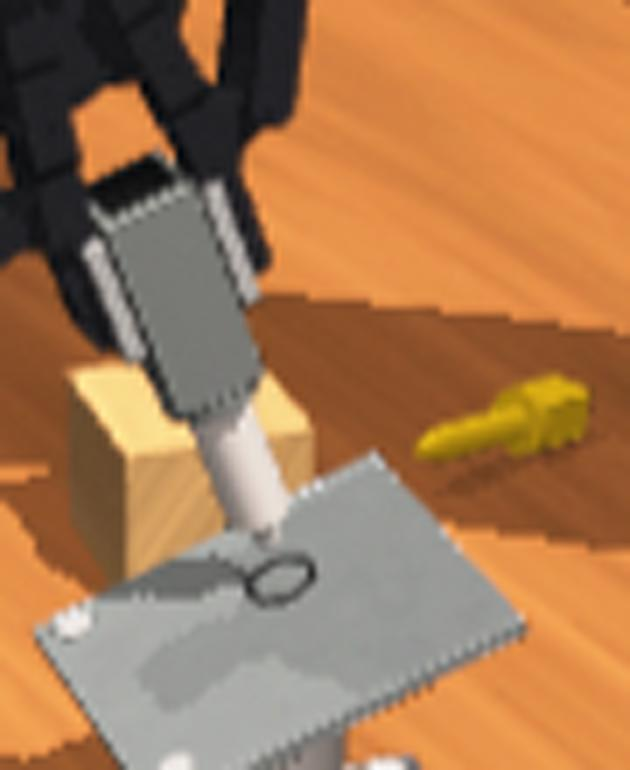

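View pics/e2.png

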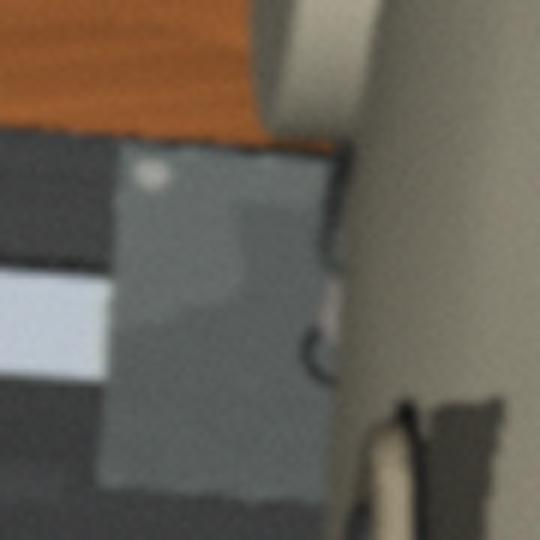

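```bash
python3 - <<'E'
from meas import *
print('head top pred',proj('scene',arm.read_state()['tcp_pos']+n*(.117-.0751)-off['scene']),'meas 290.2 157.1')
F0=np.load('F0.npy')
def fn(k=8):
    F=[]
    for i in range(k): arm.sleep(.02); F.append(arm.read_state()['force'])
    return (np.mean(F,0)-F0)
for L in(.080,.077,.076,.075,.074,.073,.072):
    arm.movel(mark+n*L,vel=.03); f=fn(); p=arm.read_state()['tcp_pos']
    print(L,'act',(p-mark)@n,'lat',(p-mark-n*((p-mark)@n)),'Fn',f@n,f)
    if f@n>2.2: break
st()
E
```

```text
head top pred [[288.2284 157.0772]] meas 290.2 157.1
0.08 act 0.08008258034881612 lat [ 0. -0. -0.] Fn 0.04734761800728525 [-0.0952 -0.1647  0.074 ]
0.077 act 0.07703920764387183 lat [-0. -0. -0.] Fn 0.24283365033003104 [ 0.0571 -0.474   0.2073]
0.076 act 0.07598335214610129 lat [ 0. -0. -0.] Fn 0.24100554006292282 [0.1927 0.005  0.1877]
0.075 act 0.07515160469266542 lat [ 0.0001 -0.     -0.    ] Fn 1.332942411481664 [ 0.7395 -0.3289  1.132 ]
0.074 act 0.07407281791599714 lat [ 0.0001 -0.     -0.    ] Fn 1.7788985466800544 [ 1.2077 -0.396   1.4342]
0.073 act 0.07304725298930717 lat [ 0. -0. -0.] Fn 2.098180296407757 [1.0041 0.0013 1.873 ]
0.072 act 0.07206498421996525 lat [ 0.0001 -0.     -0.    ] Fn 3.003256617652549 [ 1.6553 -0.4978  2.5702]
 t24.16 p [ 0.5571 -0.0812  0.1711] F [ 1.4 -0.8  2. ] g0.0253
```

```bash
python3 - <<'E'
from meas import *
F0=np.load('F0.npy')
def fn(k):
    F=[]
    for i in range(k): arm.sleep(.02); F.append(arm.read_state()['force'])
    return (np.mean(F,0)-F0)
arm.movel(mark+n*.0711,vel=.02); arm.sleep(.2); f=fn(50); s_=arm.read_state(); p=s_['tcp_pos']
print('act',(p-mark)@n,'Fn',f@n,f,s_['t'])
snap('p8')
print('pred sleeve end',proj('scene',p-n*(.0751-.012)-off['scene']),'headtop',proj('scene',p+n*(.117-.0751)-off['scene']),proj('scene',mark-off['scene']))
for dx,dy in((1,1),(1,-1),(-1,-1),(-1,1)):
    print(proj('scene',p+n*(.117-.0751)+r.apply([.013*dx,.013*dy,0])-off['scene']), (proj('scene',p+n*(.117-.0751)+r.apply([.013*dx,.013*dy,0])-off['scene'])-[270,130]+.5)*7-.5)
E
python3 - <<'E'
from h import *
crop('pics/scene_p8.png','pics/e1.png',270,130,90,110,7)
crop('pics/top_p8.png','pics/e2.png',310,210,90,90,6)
E
```

```text
act 0.07110825964291585 Fn 2.935878296426687 [ 1.7581 -0.351   2.471 ] 25.4417
pred sleeve end [[308.8393 209.7803]] headtop [[291.1299 164.5129]] [[310.0996 212.9723]]
[[287.1496 170.6773]] [[123.047  287.7408]]
[[300.1841 164.1077]] [[214.2889 241.7537]]
[[295.0085 158.5054]] [[178.0594 202.5381]]
[[282.2429 164.9099]] [[ 88.7004 247.3691]]
```

View pics/e1.png

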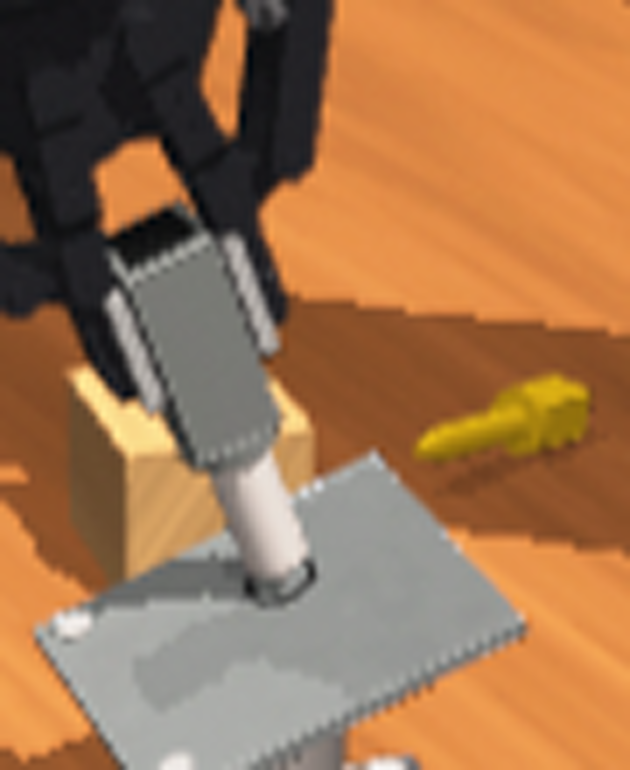

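View pics/e2.png

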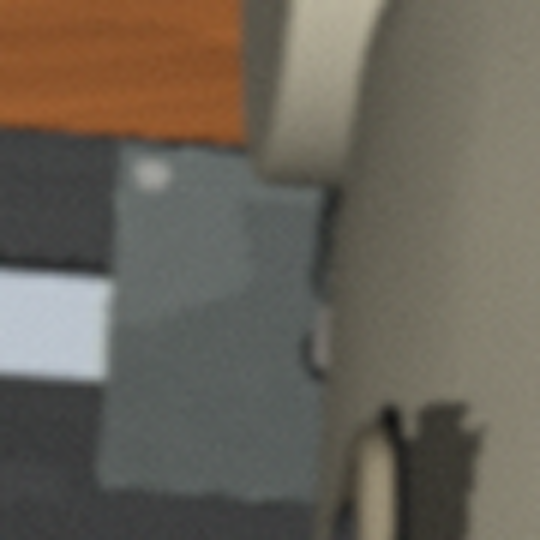

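View pics/scene_p8.png

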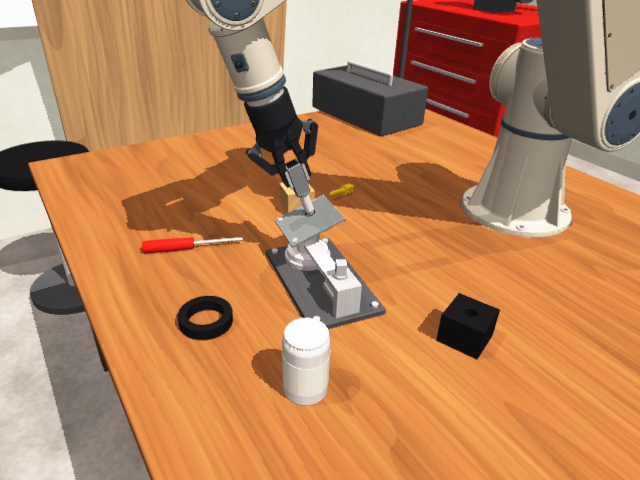

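```bash
python3 - <<'E'
from meas import *
p=arm.read_state()['tcp_pos']
im=cv2.imread('pics/scene_p8.png'); k=14;x0,y0=288,185;w,h=42,40
o=cv2.resize(im[y0:y0+h,x0:x0+w],None,fx=k,fy=k,interpolation=cv2.INTER_CUBIC)
M=((proj('scene',mark-off['scene'])[0]-[x0,y0])+.5)*k-.5
th=np.linspace(0,2*np.pi,60)
tip=mark+n*0
def circ(ctr,rad,col):
    P=np.array([ctr+r.apply([rad*np.cos(t),rad*np.sin(t),0]) for t in th])
    u=((proj('scene',P-off['scene'])-[x0,y0])+.5)*k-.5
    cv2.polylines(o,[u.astype(int)],True,col,1)
clean=o.copy()
circ(mark,.010,(0,0,255)); circ(mark,.008,(0,0,255)); circ(mark,.004,(0,255,0)); circ(mark+n*.0071,.009,(255,0,0)); circ(mark+n*.047,.009,(255,0,0))
cv2.imwrite('pics/f1.png',o);cv2.imwrite('pics/f0.png',clean)
E
```

```text
(no output)
```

View pics/f1.png

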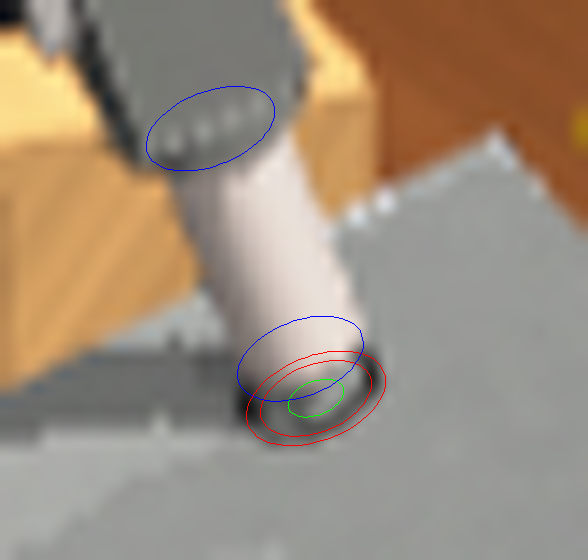

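View pics/f0.png

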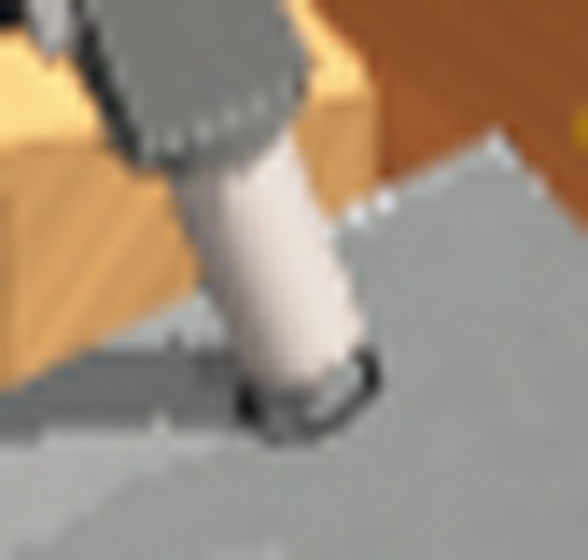

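```bash
python3 - <<'E'
from meas import *
s_=st(); print((s_['force']-np.load('F0.npy'))@n)
arm.finish_job()
E
```

```text
t25.54 p [ 0.5567 -0.0811  0.1702] F [ 1.7 -1.4  0.3] g0.0252
2.4209332196247235
the job is handed in; nothing more can be done
```

The pin is home in the fork, and the job was handed in at about 25.5 s with the gauge held square inside the ring. One thing differs on the bench: the yellow look-alike pin fell over.

- **Pin:** I pushed it through fork and lug with no side contact until its collar met the fork. It stopped at the expected height (gripper TCP z = 0.0787 m) with about 15 N of push. After release, both cameras showed the collar flat on the fork and the panel unmoved.
- **Gauge:** I lifted it from its stand and set it on the mark along the panel's normal.
    - **Depth:** The averaged push was 2.9 N, which means the tip is about 4.9 mm in. The reading just before handing in was 2.4 N, a single noisy sample.
    - **Position:** In the scene picture the sleeve end matches the predicted position over the ring to about 1 pixel, and any tilt looks to be about 1° or less. The arm partly hides the tip in the top view, so that view could not confirm the position or tilt.
    - **Contact point:** The tip touched about 0.9 mm earlier than I calculated. I set the final depth from the measured force instead.
- **Look-alike:** It was standing in the first picture and lying down by my first check at the pin block. No force showed on the wrist. The gripper came no nearer than about 40 mm from it, so I don't think I touched it, but I can't prove that. I left it where it lay.

Nothing else on the bench appears to have moved.

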